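# Test the generator's emergency stop at the race aid station

### The job

Test the generator's emergency stop on the aid-station table: push the mushroom button straight down until it latches, then twist its cap clockwise (seen from above) until the latch lets go, and let it spring all the way back up. Do not press the small flat start button on the twin box.

Things in the scene. Friction and masses are not known exactly. Their poses are not given: they have to be found in the camera images.
- stop_top (a point): centre of the top of the mushroom stop's cap, z up, moving with it: 103 mm above the table when up, about 96 latched. Cap: round, black, 42 mm across, 22 thick; its side wall runs 6 to 17 mm below this point; grip it from above at any yaw. Up, its underside is 13 mm over a metal collar (52 mm across, 8 high) amid the top of a fixed grey box, 110 x 110 x 60 mm high.
- stop_press (a joint): how far the mushroom button is down, m: 0 = fully up, 0.010 = bottomed. A spring lifts it with 3 N at the top, 7 N at the bottom; pushing past the catch takes about 10 N in all. Beyond about 0.0075 it snaps in and, let go, stays latched at about 0.007.
- stop_turn (a joint): turn of the mushroom cap about its vertical axis, rad, clockwise from above positive: 0 at rest, stop at 1.2. A light spring (under 0.05 N m) turns it back once it is up. Latched down, it is freed at about 0.6 rad (35 degrees); turn about 1.0 to be sure. Gripping fingers may hold it down; once they open it springs up. Turning it while up does nothing.
- start_button (a joint): how far the start button is pushed in, m: 0 = out, 0.006 = fully in (5 N). A flat black push button, 28 mm across, 22 mm proud of the middle of a twin grey box (110 x 110 x 60 mm high), whose centre is at least 0.2 m from the stop box's. Not to be pressed.
Mind the look-alikes: they are no part of the job. Leave any pink look-alike of the part that bears stop_top alone. What is shaped like the part that bears start_button but red is not meant.

How it is judged:
By the outcome, as a careful person would: the job done as asked, in the order asked, and still so for the second after the job is handed in, with the robot touching nothing.
It also fails if it takes over 38 s, if anything falls off the work surface, if the arm or the gripper's body presses on something with over 40 N, if the wrist force passes 120 N, or if a joint passes its speed limit or range.

### The arm

A 6-joint arm with a two-finger parallel gripper is mounted at the origin on the work surface. World frame = base frame: x ahead of the robot, y to its left, z up, the work surface at z = 0. Lengths are in m, angles in rad, forces in N, time in s.
With the tool pointing down it reaches from about 0.375 to 0.9 m from the base axis. Payload 3.1 kg.
Tool frame: the origin (TCP) lies between the finger pads; the fingertips stand 8 mm ahead of it and the grasp point (between the pads) lies 11 mm behind it; z points along the fingers, y is the line along which they close (so a half turn about z gives the same grasp; the last joint's range is limited). The gripper opens to 87 mm and grips with 3 to 60 N. Pads are 19 mm wide; open, the fingers measure 117 mm over their backs; the gripper's body (75 mm by 190 mm) begins 51 mm behind the grasp point.
Start: joints at [-1.385, 0.527, 1.433, -0, 1.181, -0.178], TCP at [0.222, -0.584, 0.231] pointing down, gripper open.
Joint ranges: [-3.08, 3.08], [-0.75, 2.2], [0.22, 2.44], [-1.43, 4.57], [0, 2.65], [-2.85, 2.85]. Speed limits (rad/s): [2.79, 2.79, 3.14, 3.14, 3.14, 3.14].

### API

Orientations are given as a unit quaternion [x, y, z, w].
In Python, from rig import robot, vision, job gives the robot as it stands.
- The arm moves only by the shell command python3 -m handwheel 'ROWS' [OPENING] [FORCE]. ROWS is JSON, a list of rows, each a list of 4 numbers: the shift along the tool's x, y, z as a fraction of full scale, then the turn about the tool's z as a fraction of full scale. A call has 1 to 20 rows; each row is the pose to reach, as a shift and turn from the pose commanded when the call began, along the tool's axes at that moment, turning the shorter way round; what a row does not reach only later rows make up. Full scale, the value 1, is 300 mm for a shift and 2 pi rad for a turn. A row lasts 1/12 s, in which the tool goes at most 41.7 mm and 7.16 degrees, less where a joint would pass 70% of its speed; a pose out of reach is approached as far as the arm can. A call with a number of a shift or a turn outside -1 to 1 is refused whole. A call with a gripper value outside its range is refused whole. OPENING is the opening in per cent of the stroke, from 0 (shut) to 100 (fully open), set as the call begins (- or left out, the last holds). The fingers move at their own pace and stop on an object; FORCE is the grip in N (left out, the last holds). Time passes only in rows, so rows that repeat a pose let the fingers close. It gives the time, the measured TCP pose, the force, the opening and the grip force at its end, in the units of the state.
- robot.get_obs(): the state, without advancing time (a new reading comes with each control period).
- vision.camera(name): name is "scene" or "top"; returns a dict with "frame" (384x512x3 uint8, red, green, blue), "K" (3x3 intrinsics, pixels), "k1" (the pictures are not rectified: a ray, as slopes to the right and down, at radius r is drawn at 1 + k1 r^2 times it, then the intrinsics apply), "cam_to_world" (4x4, takes a point from camera to world coordinates). Camera axes: x right, y down, z forward; pixel columns grow to the right and rows downward; lengths in m; the calibration is good to about 2 mm. A picture is of the moment at which its call begins. There is no depth.
- job.hand_in(): hands the job in; it is judged then, once.
Trained networks look in the newest picture that a camera, given by its name, has taken for a name from the list of things; names that differ only in an ending like _2 or _b are one class to them, and where a whole thing is asked for, a point or a joint stands for the part that bears it (a point fixed in the world has none). Each returns a list of dicts, best first, with "conf" (0 to 1); they miss things now and then, are a little off and sometimes report something else, mostly with a low value. They report only what shows in the picture. A call takes as long as a camera call. They do not tell look-alikes from the thing itself.
- vision.look_for(camera, label): "point" ([row, column] in pixels, amid what is visible of it).
- vision.outline_of(camera, label): "mask" (384x512 bool, what is visible of it) and "point" ([row, column] in pixels, amid what is visible of it).
The state is a dict: "time": time; "q": joint angles; "joint_velocities": joint speeds; "joint_torque": joint torques, N m; "position": TCP position; "tool_rot": TCP orientation; "ft_force": force on the tool from outside, world axes, zero at the start; "moment": the same for the moment, N m; "grip_width": finger opening in m; "grip_force": force on a finger pad.
Only numpy, scipy, OpenCV 4.12 (cv2) and the standard library are available. Lean on these libraries where they do the work, as an engineer would, in place of code of your own. Each camera call takes 0.05 s, during which the arm holds its last target. There are 200 camera calls.

## Working session

There is one attempt and no reset: what is moved stays moved. The work goes in short steps, Python scripts to look and compute and a shell command to move; the robot and the scene stay as the last step left them, time stands still between calls to the robot, and variables do not carry over. Pictures are saved under pics/ and viewed, at most 10 in all, crops included, and the job is handed in when it is done.

```bash
mkdir -p pics
cat > h.py <<'E'
import numpy as np, cv2
from rig import robot, vision, job
def ray(c,p):
    K=np.array(c["K"]);T=np.array(c["cam_to_world"])
    u=cv2.undistortPoints(np.array([[[p[1],p[0]]]],float),K,np.array([c["k1"],0,0,0,0.]))[0,0]
    return T[:3,3],T[:3,:3]@np.array([u[0],u[1],1])
def atz(c,p,z):
    o,d=ray(c,p); return o+d*(z-o[2])/d[2]
def pix(c,P):
    T=np.linalg.inv(np.array(c["cam_to_world"]));R=T[:3,:3]
    return cv2.projectPoints(np.array([P],float),cv2.Rodrigues(R)[0],T[:3,3],np.array(c["K"]),np.array([c["k1"],0,0,0,0.]))[0][0,0][::-1]
E
python3 - <<'E'
from h import *
ims=[]
for n in("top","scene"):
    c=vision.camera(n); ims.append(c["frame"]); cv2.imwrite(f"pics/{n}0.png",c["frame"][:,:,::-1])
    for l,z in(("stop_top",.103),("start_button",.082)):
        for d in vision.look_for(n,l): print(n,l,round(d["conf"],2),np.round(d["point"]),atz(c,d["point"],z).round(3))
o=robot.get_obs();print(o["time"],o["position"],o["tool_rot"],o["grip_width"],o["ft_force"])
E
```

```text
top stop_top 0.91 [186. 283.] [ 0.511 -0.061  0.103]
top stop_top 0.62 [154. 383.] [ 0.573 -0.243  0.103]
top start_button 0.77 [247. 174.] [0.396 0.137 0.082]
top start_button 0.73 [161. 116.] [0.555 0.252 0.082]
scene stop_top 0.61 [283. 230.] [ 0.577 -0.253  0.103]
scene stop_top 0.58 [215. 256.] [ 0.517 -0.079  0.103]
scene start_button 0.59 [150. 268.] [0.405 0.136 0.082]
scene start_button 0.57 [148. 344.] [0.566 0.255 0.082]
0.3 [ 0.22237426 -0.583847    0.23020216] [ 9.83501551e-01  1.80899319e-01  2.23500197e-06 -3.69480116e-04] 0.08696897423705603 [-0.90334473  0.25334112 -0.88679524]
```

View pics/top0.png

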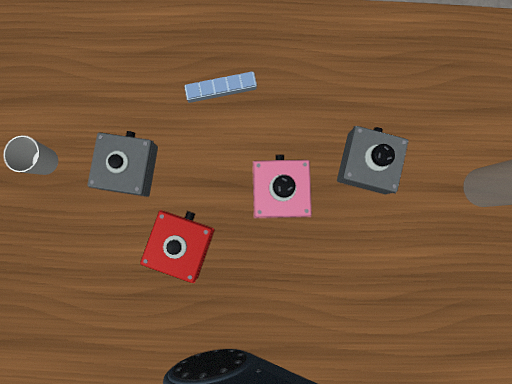

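View pics/scene0.png

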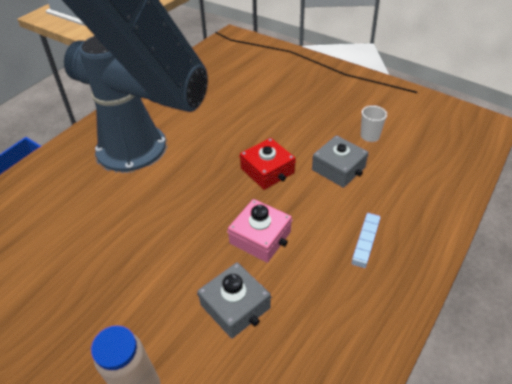

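Top view: stop candidates are pink (186,283) and grey (154,383). Start-type buttons are on red (247,174) and grey (161,116). The grey box at (154,383), which is (283,230) in the scene view, is the one meant: the pink one is excluded by the task. A crop will confirm it, and I'll refine the position.

Run:
```python
from h import *
a=vision.camera("top");b=vision.camera("scene")
P={}
for n,c in(("top",a),("scene",b)):
    for d in vision.outline_of(n,"stop_top"):
        m=d["mask"];print(n,round(d["conf"],2),np.round(d["point"]),m.sum(),np.argwhere(m).mean(0).round(1),np.argwhere(m).min(0),np.argwhere(m).max(0))
def tri(p,q):
    o,d=ray(a,p);o2,d2=ray(b,q)
    s=np.linalg.lstsq(np.c_[d,-d2],o2-o,rcond=None)[0];A=o+d*s[0];B=o2+d2*s[1];return A.round(3),B.round(3)
print(tri((154,383),(283,230)))
print("bottle top rear",atz(b,(345,115),.2),atz(b,(345,115),.15), atz(a,(185,466),.2),atz(a,(185,466),.1),atz(a,(185,466),0),atz(a,(170,511),0.2))
print("cam",a["cam_to_world"][:,3],b["cam_to_world"][:,3])
x=cv2.resize(a["frame"][105:215,330:440],(400,400),interpolation=3);y=cv2.resize(b["frame"][255:345,185:285],(400,400),interpolation=3)
cv2.imwrite("pics/crop.png",np.hstack([x,y])[:,:,::-1])
```

```text
top 0.84 [155. 383.] 427 [155.1 382.7] [144 371] [166 394]
top 0.63 [186. 283.] 418 [185.9 282.7] [176 271] [197 294]
scene 0.88 [282. 230.] 386 [283.1 231.9] [273 221] [293 242]
scene 0.62 [214. 257.] 260 [212.3 259.1] [204 250] [220 268]
(array([ 0.576, -0.246,  0.095]), array([ 0.573, -0.248,  0.095]))
bottle top rear [ 0.5390592  -0.49298831  0.2       ] [ 0.51122345 -0.48448077  0.15      ] [ 0.50785375 -0.33829253  0.2       ] [ 0.52045748 -0.40043688  0.1       ] [ 0.5330612  -0.46258123  0.        ] [ 0.53356493 -0.41449185  0.2       ]
cam [0.43903804 0.00101249 0.74599496 1.        ] [ 0.91232411 -0.60707069  0.87047775  1.        ]
```

View pics/crop.png

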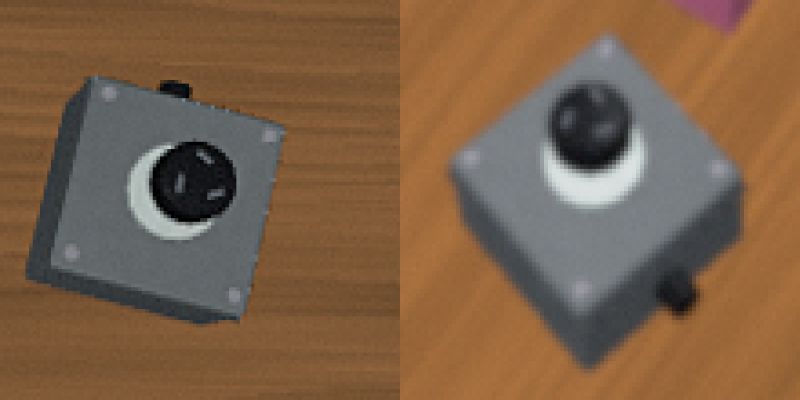

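The crop shows the grey box with the black mushroom cap on its collar, so this is the target. Next I'll cross-check its centre against the box top and work out the shift.

```bash
cat >> h.py <<'E'
from scipy.spatial.transform import Rotation as R
def shift(P):
    o=robot.get_obs();d=R.from_quat(o["tool_rot"]).inv().apply(np.array(P)-o["position"]);return (d/.3).round(4)
E
python3 - <<'E'
from h import *
a=vision.camera("top");b=vision.camera("scene")
s=110/400
for u in((95,77),(285,130),(240,318),(52,265)): print(atz(a,(105+u[1]*s-.5,330+u[0]*s-.5),.06).round(4))
s=90/400
for u in((608-400,35),(745-400,180),(588-400,322),(452-400,170)): print(atz(b,(255+u[1]*s-.5,185+u[0]*.25-.5),.06).round(4))
print(atz(a,(155.1,382.6),.094),atz(b,(283,231),.094))
print(shift([.574,-.247,.16]))
E
```

```text
[ 0.638  -0.2057  0.06  ]
[ 0.6116 -0.3097  0.06  ]
[ 0.5088 -0.2829  0.06  ]
[ 0.535  -0.1817  0.06  ]
[ 0.5383 -0.1827  0.06  ]
[ 0.6439 -0.208   0.06  ]
[ 0.6209 -0.3098  0.06  ]
[ 0.5172 -0.2883  0.06  ]
[ 0.57359635 -0.24559162  0.094     ] [ 0.57460456 -0.24650436  0.094     ]
[ 1.495  -0.633   0.2352]
```

```bash
python3 -m handwheel '[[0.1,-0.04,0,0],[0.2,-0.08,0,0],[0.3,-0.12,0,0],[0.4,-0.16,0,0],[0.5,-0.2,0,0],[0.6,-0.24,0,0],[0.7,-0.28,0,0],[0.8,-0.32,0,0],[0.9,-0.36,0,0],[1,-0.4,0,0],[1,-0.4,0,0]]' 0 20; python3 -c "
from h import *
print(shift([.575,-.246,.14]))"
```

```text
time: 1.52
position: [0.4637, -0.3608, 0.2307]
tool_rot: [0.983, 0.183, 0.001, -0.001]
ft_force: [-0.0, 0.7, 0.0]
grip_width: 0.0217
grip_force: 0.0
[ 0.4833 -0.2229  0.304 ]
```

```bash
python3 -m handwheel '[[0.1,-0.05,0,0],[0.2,-0.1,0,0],[0.3,-0.14,0,0],[0.4,-0.18,0.05,0],[0.46,-0.21,0.13,0],[0.482,-0.223,0.21,0],[0.482,-0.223,0.27,0],[0.482,-0.223,0.3,0],[0.482,-0.223,0.3,0],[0.482,-0.223,0.3,0],[0.482,-0.223,0.3,0]]'
python3 - <<'E'
from h import *
print(shift([.575,-.246,.14]))
a=vision.camera("top");b=vision.camera("scene")
x=cv2.resize(a["frame"][85:235,310:460],(400,400),interpolation=3);y=cv2.resize(b["frame"][200:350,160:310],(400,400),interpolation=3)
cv2.imwrite("pics/near.png",np.hstack([x,y])[:,:,::-1])
print(robot.get_obs()["ft_force"])
E
```

```text
time: 2.43
position: [0.572, -0.2524, 0.1418]
tool_rot: [0.984, 0.18, 0.001, 0.001]
ft_force: [-0.6, -0.0, 0.0]
grip_width: 0.0003
grip_force: 0.0
[ 0.017  -0.0165  0.0061]
[-0.61306852  0.03872067  0.14922134]
```

View pics/near.png

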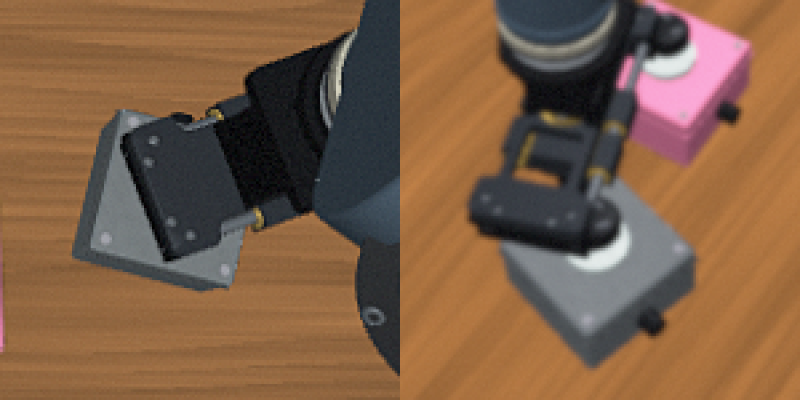

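The gripper stands over the grey box, with the cap just visible beneath its edge. Correcting the small offset and descending to just above the cap.

```bash
python3 -m handwheel '[[0.017,-0.0165,0,0],[0.017,-0.0165,0.03,0],[0.017,-0.0165,0.06,0],[0.017,-0.0165,0.08,0],[0.017,-0.0165,0.08,0],[0.017,-0.0165,0.08,0],[0.017,-0.0165,0.08,0]]'; python3 -c "
from h import *
vision.camera('top')
print(robot.get_obs()['position'],shift([.575,-.246,.11]))"
```

```text
time: 3.12
position: [0.5744, -0.2448, 0.1162]
tool_rot: [0.984, 0.181, -0.0, -0.0]
ft_force: [-0.3, -0.5, -1.1]
grip_width: 0.0006
grip_force: 0.0
[ 0.57455779 -0.24491743  0.11654746] [0.0001 0.0039 0.0218]
```

```bash
python3 -m handwheel '[[0,0.003,0.01,0],[0,0.003,0.02,0],[0,0.003,0.025,0],[0,0.003,0.03,0],[0,0.003,0.03,0],[0,0.003,0.03,0]]';python3 -m handwheel '[[0,0,0.004,0],[0,0,0.008,0],[0,0,0.008,0],[0,0,0.008,0]]'
```

```text
time: 3.67
position: [0.5752, -0.246, 0.1081]
tool_rot: [0.984, 0.181, 0.0, 0.001]
ft_force: [-0.5, -0.4, 3.2]
grip_width: 0.0003
grip_force: 1.9
time: 4.0
position: [0.5752, -0.246, 0.1059]
tool_rot: [0.983, 0.181, 0.001, 0.001]
ft_force: [-0.3, -0.4, 5.6]
grip_width: 0.0002
grip_force: 2.8
```

```bash
python3 -m handwheel '[[0,0,0.003,0],[0,0,0.006,0],[0,0,0.006,0],[0,0,0.006,0]]';python3 -m handwheel '[[0,0,0.003,0],[0,0,0.006,0],[0,0,0.006,0],[0,0,0.006,0]]'
```

```text
time: 4.33
position: [0.5752, -0.246, 0.1043]
tool_rot: [0.983, 0.181, 0.001, 0.001]
ft_force: [-1.1, -0.9, 6.9]
grip_width: 0.0003
grip_force: 3.4
time: 4.67
position: [0.5753, -0.246, 0.1023]
tool_rot: [0.983, 0.181, 0.001, 0.001]
ft_force: [0.4, 0.0, 6.6]
grip_width: 0.0007
grip_force: 3.0
```

```bash
python3 -m handwheel '[[0,0,0.003,0],[0,0,0.005,0],[0,0,0.005,0],[0,0,0.005,0]]';python3 -m handwheel '[[0,0,-0.012,0],[0,0,-0.012,0],[0,0,-0.012,0]]'
```

```text
time: 5.0
position: [0.5753, -0.246, 0.1011]
tool_rot: [0.983, 0.181, 0.001, 0.001]
ft_force: [-0.7, 0.4, 7.4]
grip_width: 0.0003
grip_force: 3.5
time: 5.25
position: [0.5749, -0.2457, 0.1037]
tool_rot: [0.984, 0.181, 0.0, 0.0]
ft_force: [0.1, -0.9, 3.5]
grip_width: 0.0003
grip_force: 2.1
```

```bash
python3 -m handwheel '[[0,0,-0.008,0],[0,0,-0.008,0],[0,0,-0.008,0],[0,0,-0.008,0]]'
```

```text
time: 5.58
position: [0.5742, -0.2452, 0.1054]
tool_rot: [0.984, 0.181, -0.001, -0.001]
ft_force: [-0.4, 0.4, -1.4]
grip_width: 0.0005
grip_force: 0.0
```

Contact force is zero with the tip 5 mm below the up height, so the button is latched. Lift, open, and check.

```bash
python3 -m handwheel '[[0,0,-0.08,0],[0,0,-0.12,0],[0,0,-0.12,0],[0,0,-0.12,0],[0,0,-0.12,0],[0,0,-0.12,0],[0,0,-0.12,0],[0,0,-0.12,0],[0,0,-0.12,0],[0,0,-0.12,0]]' 100 25
python3 - <<'E'
from h import *
b=vision.camera("scene")
cv2.imwrite("pics/latched.png",cv2.resize(b["frame"][220:340,170:290],(600,600),interpolation=3)[:,:,::-1])
print(shift([.575,-.246,.081]),robot.get_obs()["q"])
E
```

```text
time: 6.42
position: [0.5746, -0.2455, 0.1417]
tool_rot: [0.984, 0.181, -0.0, -0.0]
ft_force: [0.1, 0.2, -0.1]
grip_width: 0.0591
grip_force: 0.0
[0.0006 0.0018 0.2026] [-5.82425867e-01  6.34044895e-01  1.51135962e+00 -7.53084210e-06
  9.96627140e-01  6.24621429e-01]
```

View pics/latched.png

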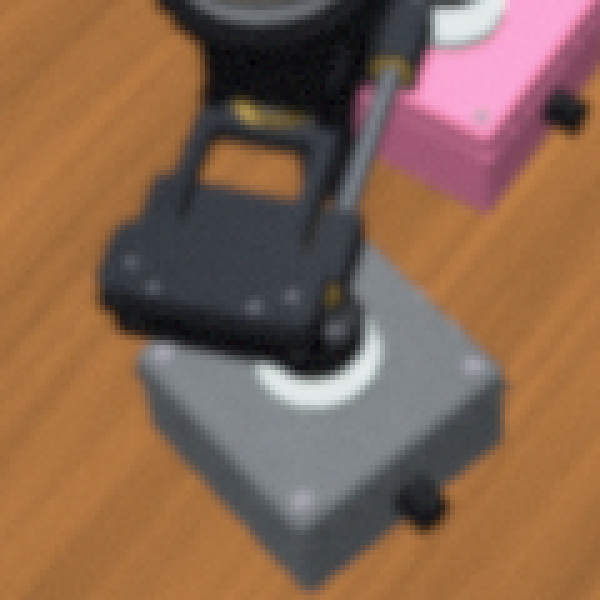

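The cap sits low on the collar, so it is latched. Finish opening, then descend to grip.

```bash
python3 -m handwheel '[[0,0,0,0],[0,0.002,0,0],[0,0.002,0,0],[0,0.002,0,0],[0,0.002,0,0],[0,0.002,0.05,0],[0,0.002,0.1,0],[0,0.002,0.15,0],[0,0.002,0.19,0],[0,0.002,0.2,0],[0,0.002,0.2,0],[0,0.002,0.2,0]]' 100 25;  python3 -m handwheel '[[0,0,0,0],[0,0,0,0],[0,0,0,0],[0,0,0,0],[0,0,0,0],[0,0,0,0],[0,0,0,0],[0,0,0,0],[0,0,0,0],[0,0,0,0]]' 0 25
```

```text
time: 7.47
position: [0.5752, -0.2463, 0.0823]
tool_rot: [0.983, 0.181, 0.0, 0.0]
ft_force: [0.6, 0.4, 0.1]
grip_width: 0.087
grip_force: 0.0
time: 8.3
position: [0.5746, -0.2455, 0.0821]
tool_rot: [0.984, 0.181, -0.0, -0.001]
ft_force: [-0.3, 2.5, 1.8]
grip_width: 0.0408
grip_force: 25.0
```

```bash
python3 -m handwheel '[[0,0,0,0.015],[0,0,0,0.03],[0,0,0,0.045],[0,0,0,0.06],[0,0,0,0.075],[0,0,0,0.09],[0,0,0,0.105],[0,0,0,0.12],[0,0,0,0.135],[0,0,0,0.15],[0,0,0,0.165],[0,0,0,0.165],[0,0,0,0.165]]'; python3 -c "
from h import *
o=robot.get_obs();print(o['moment'],o['q'])"
```

```text
time: 9.38
position: [0.5745, -0.2451, 0.0826]
tool_rot: [0.944, -0.33, -0.001, -0.001]
ft_force: [-2.0, 4.2, 4.5]
grip_width: 0.0405
grip_force: 25.0
[0.64808039 0.28608125 0.01103948] [-5.82236639e-01  7.16430862e-01  1.54566011e+00  9.05079354e-04
  8.81313317e-01  1.66080590e+00]
```

Turned 59° clockwise, and the tool now feels an upward spring load. Release and lift.

```bash
python3 -m handwheel '[[0,0,0,0],[0,0,0,0],[0,0,0,0],[0,0,0,0],[0,0,0,0],[0,0,0,0],[0,0,0,0],[0,0,0,0],[0,0,0,0],[0,0,0,0],[0,0,0,0],[0,0,0,0]]' 100 25; python3 -m handwheel '[[0,0,-0.1,0],[0,0,-0.2,0],[0,0,-0.3,0],[0,0,-0.4,0],[-0.1,0,-0.45,0],[-0.2,0,-0.45,0],[-0.3,0,-0.45,0],[-0.4,0,-0.45,0],[-0.5,0,-0.45,0],[-0.6,0,-0.45,0],[-0.6,0,-0.45,0],[-0.6,0,-0.45,0]]'
python3 - <<'E'
from h import *
a=vision.camera("top");b=vision.camera("scene")
for n,c in(("top",a),("scene",b)):
    for d in vision.outline_of(n,"stop_top"):
        m=d["mask"];print(n,round(d["conf"],2),m.sum(),np.argwhere(m).mean(0).round(1),np.argwhere(m).min(0),np.argwhere(m).max(0))
x=cv2.resize(a["frame"][105:215,330:440],(400,400),interpolation=3);y=cv2.resize(b["frame"][255:345,185:285],(400,400),interpolation=3)
cv2.imwrite("pics/after.png",np.hstack([x,y])[:,:,::-1])
E
```

```text
time: 10.38
position: [0.575, -0.2462, 0.0821]
tool_rot: [0.944, -0.33, 0.0, 0.0]
ft_force: [-0.9, 0.4, -0.2]
grip_width: 0.0872
grip_force: 0.0
time: 11.38
position: [0.4329, -0.1328, 0.2173]
tool_rot: [0.944, -0.33, -0.0, -0.0]
ft_force: [0.4, -0.4, 0.6]
grip_width: 0.0869
grip_force: 0.0
top 0.94 372 [154.3 381.8] [144 372] [166 393]
top 0.85 439 [185.3 282.7] [174 271] [197 294]
scene 0.79 272 [212.5 259. ] [204 250] [221 268]
scene 0.75 349 [283.5 232.3] [273 223] [294 242]
```

View pics/after.png

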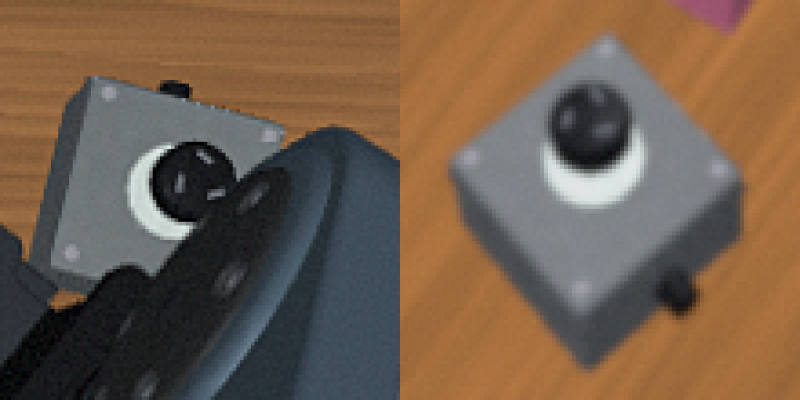

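The cap matches the first picture in both views: fully up, marks back at rest, box unmoved. The arm is clear of everything.

```bash
python3 -c "
from rig import job
print(job.hand_in())"
```

```text
the job is handed in; nothing more can be done
None
```

I pressed the grey box's mushroom stop until it latched, then twisted it about 59° clockwise until it let go and sprang fully back up; I went nowhere near the start button, and the job was handed in at about 11.5 s.

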